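# Release the dryer's filter cassette with the key

### The arm

A 6-joint arm with a two-finger parallel gripper is mounted at the origin on the work surface. World frame = base frame: x ahead of the robot, y to its left, z up, the work surface at z = 0. Lengths are in m, angles in rad, forces in N, time in s.
With the tool pointing down it reaches from about 0.375 to 0.825 m from the base axis. Payload 5.5 kg.
Tool frame: the origin (TCP) lies on the mounting face of the last link; the fingertips stand 173 mm ahead of it and the grasp point (between the pads) lies 155 mm ahead of it (tip_reach is the distance from the TCP to the fingertips, in m); z points along the fingers, y is the direction in which the jaws open and shut (so a half turn about z gives the same grasp; the last joint's range is limited). The gripper opens to 85 mm and grips with 20 to 120 N. Pads are 22 mm wide; open, the fingers measure 114 mm over their backs; the gripper's body (76 mm by 85 mm) begins 54 mm behind the grasp point. The pads swing forward as they close: fully open they stand 13 mm farther back than shut.
Start: joints at [0, 0.314, -0.047, 1.21, 0, 1.571], TCP at [0.6, 0, 0.405] pointing down, gripper open.
Joint ranges: [-2.67, 2.67], [-0.69, 1.73], [-1.03, 1.25], [-2.08, 2.16], [-1.42, 1.45], [-3.14, 3.14]. Speed limits (rad/s): [2.39, 2.39, 3.01, 3.14, 3.14, 3.14].

### API

Orientations are given as a unit quaternion [x, y, z, w].
In Python, from station import * gives the robot as it stands. The module is installed in compiled form; this text tells all that it offers.
- The arm moves only by the shell command python3 -m creep 'ROWS'. ROWS is text: rows parted by semicolons, each of 7 numbers parted by spaces: the finger opening in mm, from 0 to 85.4, then the shift along the tool's x, y, z in mm, then the turn, a rotation vector about the tool's x, y, z in rad. In form: hand dx dy dz rx ry rz; .... A call has 1 to 5 rows; each row is the pose to reach, as a shift and turn from the pose commanded when the call began, along the tool's axes at that moment; what a row does not reach only later rows make up. A row lasts 1/12 s, in which the tool goes at most 41.7 mm and 7.16 degrees, less where a joint would pass 70% of its speed; a pose out of reach is approached as far as the arm can. A call with a gripper value outside its range is refused whole. The fingers move at their own pace and stop on an object; the grip force is fixed at half the most. Time passes only in rows, so rows that repeat a pose let the fingers close. It gives the time, the measured TCP pose, the force and the opening at its end, in the units of the state.
- sense(): the state, without advancing time (a new reading comes with each control period).
- capture(name): name is "scene" or "side" or "wrist"; returns the picture (384x512x3 uint8, red, green, blue); there is no depth.
- get_calibration(name): a dict with "intrinsics" (3x3 intrinsics, pixels), "k1" (the pictures are not rectified: a ray, as slopes to the right and down, at radius r is drawn at 1 + k1 r^2 times it, then the intrinsics apply), "eye" and "orientation" of the camera in the world; the wrist camera has in their place "tool_from_camera" (4x4, takes a point from camera to tool coordinates, whose origin is the TCP and whose axes are the flange's). Camera axes: x right, y down, z forward; pixel columns grow to the right and rows downward; lengths in m; the calibration is good to about 2 mm. A picture is of the moment at which its call begins: read the wrist's pose just before it. get_calibration takes no time and is no camera call.
- job_done(): hands the job in, once; it reports no verdict.
The state is a dict: "time_s": time; "joints": joint angles; "qvel": joint speeds; "joint_efforts": joint torques, N m; "position": TCP position; "tool_rot": TCP orientation; "force": force on the tool from outside, world axes, zero at the start; "wrist_torque": the same for the moment, N m; "width": finger opening in m.
Only numpy, scipy, OpenCV 4.12 (cv2) and the standard library are available. Lean on these libraries where they do the work, as an engineer would, in place of code of your own. Each camera call takes 0.05 s, during which the arm holds its last target. There are 200 camera calls.

### The job

Take the red-handled release key out of its wooden stand, push its rod down through the narrow slot in the yellow dryer box, feel along the slot for the hidden springy latch tab and press it until the grey filter cassette pops up, then put the key back upright in its stand and let go. The inside is plastic: never push or pry with the key harder than 35 N. Leave the cassette popped up in its bay and do not disturb the other things on the table.

Things in the scene. Friction and masses are not known exactly. Their poses are not given: they have to be found in the camera images.
- unit: Yellow steel dryer control box, fixed to the table, 240 (x) x 300 (y) x 120 mm tall; origin at the centre of its underside, z up, its panel with knobs faces its -x. In its flat cover, 120 mm above the origin: the cassette bay (centre at x = -50 mm, 60 x 110 mm), the release slot (see slot) and a black round knob 18 mm high, 60 mm wide at x = 80, y = -90 mm.
- slot (a point): Centre of the release slot, level with the cover's top face (120 mm above the table); axes as the box. The slot is 10 mm wide (x), 90 mm long (y), edged with bright steel; the cover is 6 mm thick.
- slot_rib (a point): Point inside the box right below the slot's centre, 41 mm below the cover's top, at the top of a rigid black rib that runs under the slot. The rib has one gap, 15 mm long in y, whose middle lies anywhere from -28 to +28 mm in y from this point: different each time, not measured, hardly seen. The latch tab lies in the gap. The rib does not give.
- slot_end (a point): Point at the slot's +y end on the cover's top face, 45 mm from its centre. About the hidden tab: black, 12 mm wide in y, top at rest 3 mm below the rib's top (44 mm below the cover's top). It is springy, about 3 to 9 N over its travel; the cassette is freed after about 5 to 9 mm, and the tab stops hard at about 11 mm.
- key_grip (a point): Centre of the key's handle: red plastic, 22 x 22 mm, 50 mm tall, z along the key and up when it stands, x and y square to the handle's flats. Below it is the steel rod, round, 6 mm thick, 85 mm long. The whole key weighs 60 to 110 g.
- key_tip (a point): Lower end of the key's rod, 110 mm below the handle's centre; same axes.
- stand_top (a point): Centre of the top face of the key's stand: a wooden block fixed to the table, 80 x 80 mm, 90 mm tall, with a 12 mm square hole right through it from above. The key stands in it with the rod in the hole and the handle's underside resting on the top face.
- cassette_top (a point): Centre of the top face of the grey filter cassette with an orange stripe, 57 x 107 x 83 mm, in its bay. Latched, its top is about 2 mm below the cover's top (118 mm above the underside of the box); when freed, a spring plate lifts it by 18 mm and it stays up.
- ink_jar: Bystander, leave alone: squat ink jar with blue cap, 72 mm wide, 65 mm tall; origin at the centre of its underside.
- spray_can: Bystander, leave alone: red spray can with white cap, 64 mm wide, 190 mm tall; origin at the centre of its underside.
- paint_tin: Bystander, leave alone: pale paint tin, 100 mm wide, 120 mm tall; origin at the centre of its underside.
- tape_roll: Bystander, leave alone: roll of tape lying flat, 90 mm wide, 24 mm tall; origin at the centre of its underside.
- ink_spatula: Bystander, leave alone: ink spatula lying flat; origin at the centre of its underside.
Mind the look-alikes: they are no part of the job. Of the things shaped like the part that bears key_grip, the red one is meant.

How it is judged:
By the outcome, as a careful person would: the job done as asked, in the order asked, and still so for the second after the job is handed in, with the robot touching nothing.
It also fails if it takes over 64 s, if anything falls off the work surface, if the arm or the gripper's body presses on something with over 40 N, if the wrist force passes 120 N, or if a joint passes its speed limit or range.

## Working session

There is one attempt and no reset: what is moved stays moved. The work goes in short steps, Python scripts to look and compute and a shell command to move; the robot and the scene stay as the last step left them, time stands still between calls to the robot, and variables do not carry over. Pictures are saved under pics/ and viewed, about 8 in all and at most 12, crops included, and the job is handed in when it is done.

```bash
mkdir -p pics
cat > h.py <<'E'
from station import *
import numpy as np, cv2
from scipy.spatial.transform import Rotation as R
def rotm(o):
    o=np.array(o,float)
    return o if o.shape==(3,3) else R.from_quat(o).as_matrix()
def cam(name,s=None):
    c=get_calibration(name)
    if 'eye' in c: return np.array(c['intrinsics']),c['k1'],np.array(c['eye']),rotm(c['orientation'])
    s=s or sense(); T=np.array(c['tool_from_camera']); Rt=rotm(s['tool_rot'])
    return np.array(c['intrinsics']),c['k1'],Rt@T[:3,3]+np.array(s['position']),Rt@T[:3,:3]
def ray(cm,uv):
    K,k1,e,Ro=cm
    d=np.array([(uv[0]-K[0,2])/K[0,0],(uv[1]-K[1,2])/K[1,1]]);p=d.copy()
    for _ in range(20): p=d/(1+k1*(p@p))
    v=Ro@np.array([p[0],p[1],1]);return e,v/np.linalg.norm(v)
def proj(cm,P):
    K,k1,e,Ro=cm
    q=Ro.T@(np.array(P,float)-e);p=q[:2]/q[2];p=p*(1+k1*(p@p))
    return np.array([K[0,0]*p[0]+K[0,2],K[1,1]*p[1]+K[1,2]])
def atz(cm,uv,z):
    e,v=ray(cm,uv);return e+v*(z-e[2])/v[2]
def tri(obs):
    A=np.zeros((3,3));b=np.zeros(3)
    for cm,uv in obs:
        e,v=ray(cm,uv);M=np.eye(3)-np.outer(v,v);A+=M;b+=M@e
    X=np.linalg.solve(A,b);return X,[np.round(proj(cm,X)-uv,1) for cm,uv in obs]
def save(img,n): cv2.imwrite('pics/'+n+'.png',img[:,:,::-1])
E
python3 - <<'E'
from h import *
s=sense();print({k:np.round(v,3) for k,v in s.items()})
a=capture('scene');b=capture('side');w=capture('wrist')
for n,i in(('scene',a),('side',b),('wrist',w)): np.save(n+'0.npy',i)
save(cv2.resize(a,(800,600),interpolation=cv2.INTER_CUBIC),'a');save(cv2.resize(b,(800,600),interpolation=cv2.INTER_CUBIC),'b');save(w,'w')
for n in('scene','side','wrist'):
  c=cam(n);print(n,c[0].tolist(),c[1],c[2],c[3].round(3).tolist())
E
```

```text
{'time_s': np.float64(0.0), 'joints': array([-0.   ,  0.314, -0.048,  1.21 ,  0.   ,  1.571]), 'qvel': array([-0.   , -0.001, -0.   , -0.001,  0.   ,  0.001]), 'joint_efforts': array([ 2.0000e-03, -5.3959e+01,  3.3975e+01,  1.9000e-02,  0.0000e+00,
        0.0000e+00]), 'position': array([ 0.6  , -0.   ,  0.404]), 'tool_rot': array([ 0.707,  0.707, -0.001, -0.001]), 'force': array([0.814, 0.231, 0.213]), 'wrist_torque': array([-0.01 ,  0.009,  0.065]), 'width': np.float64(0.085)}
scene [[457.7614929354925, 0.0, 255.83854124983336], [0.0, 457.7614929354925, 190.09289737671386], [0.0, 0.0, 1.0]] 0.03254506617929597 [ 1.06226449 -0.86110341  0.84078168] [[0.848, 0.299, -0.437], [0.53, -0.496, 0.688], [-0.011, -0.815, -0.579]]
side [[416.3850436171181, 0.0, 259.1950344030765], [0.0, 416.3850436171181, 196.2639498126705], [0.0, 0.0, 1.0]] -0.10922203096495164 [0.17220047 0.7060671  0.87907865] [[-0.913, -0.292, 0.285], [-0.408, 0.655, -0.636], [-0.002, -0.697, -0.717]]
wrist [[306.0346747917609, 0.0, 258.575498698657], [0.0, 306.0346747917609, 198.2014504078284], [0.0, 0.0, 1.0]] 0.007951378368570737 [0.59897375 0.07811169 0.37328289] [[1.0, 0.0, -0.001], [-0.0, -0.953, -0.303], [-0.001, 0.303, -0.953]]
```

View pics/a.png

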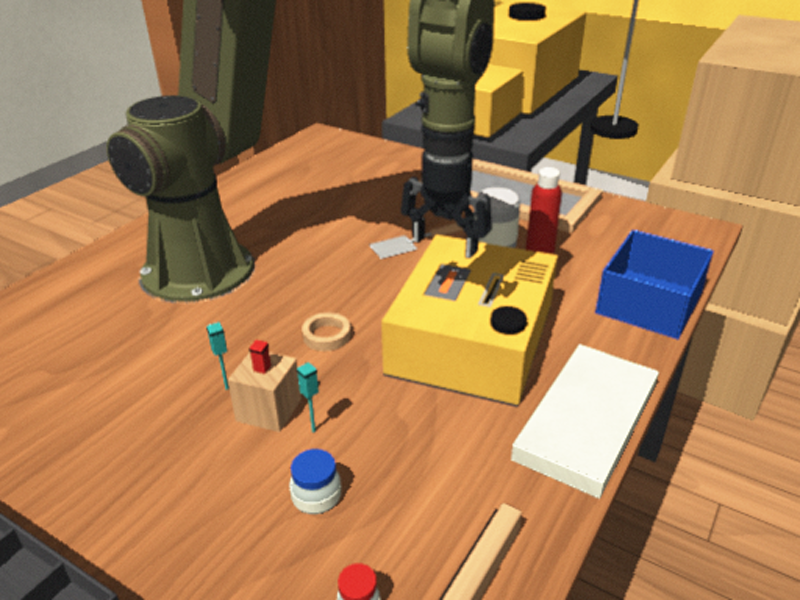

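View pics/b.png

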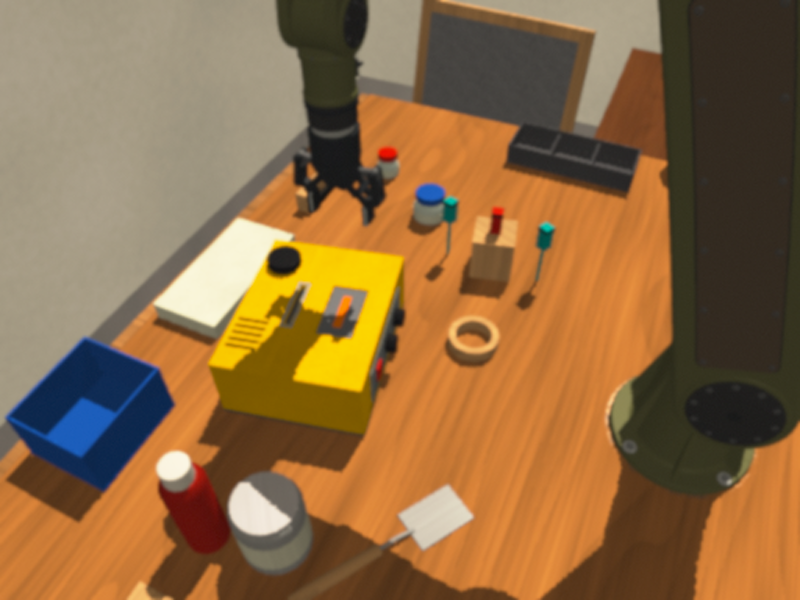

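Run:
```python
from h import *
S=cam('scene');D=cam('side');k=512/800
def t(n,a,b):
    X,r=tri([(S,np.array(a)*k),(D,np.array(b)*k)]);print(n,X.round(4),r)
t('keytop',(261,346),(497,212))
t('knob',(509,319),(284,259))
t('slot+y',(499,277),(289,324));t('slot-y',(487,303),(306,286))
t('cor -x-y',(386,322),(404,257))
t('cor +x+y',(557,255),(217,362))
for nm,c,pts in(('S',S,dict(keytop=(261,346),knob=(509,319),sl1=(499,277),sl0=(487,303),c00=(386,322),c11=(557,255),c10=(524,345),c01=(430,237))),('D',D,dict(sl1=(289,324),sl0=(306,286),c00=(404,257),c11=(217,362),c10=(275,241),c01=(364,390)))):
  for n,p in pts.items(): print(nm,n,atz(c,np.array(p)*k,.14 if n[0]=='k' else .12)[:2].round(4))
for nm in('scene','side'):
  im=np.load(nm+'0.npy')
  x0,y0=((120,190) if nm=='scene' else (270,110))
  a=cv2.resize(im[y0:y0+100,x0:x0+100],(400,400),interpolation=cv2.INTER_CUBIC)
  x0,y0=((240,140) if nm=='scene' else (130,140)); 
  b=cv2.resize(im[y0:y0+130,x0:x0+130],(400,400),interpolation=cv2.INTER_CUBIC)
  np.save('c_'+nm,np.hstack([a,b]))
save(np.load('c_scene.npy'),'cs');save(np.load('c_side.npy'),'cd')
```

```text
keytop [ 0.413  -0.2465  0.1353] [array([-0.6, -0.2]), array([-0.5,  0.2])]
knob [0.711  0.0224 0.1298] [array([-0.5,  0.1]), array([-0.5, -0. ])]
slot+y [0.6334 0.1424 0.1166] [array([-1.5,  0.2]), array([-1.7, -0.1])]
slot-y [0.6515 0.0569 0.1183] [array([-1.6,  0.1]), array([-1.6, -0. ])]
cor -x-y [ 0.5306 -0.0767  0.1178] [array([-1.8, -0.2]), array([-1.7,  0.2])]
cor +x+y [0.6947 0.2581 0.1198] [array([-2.4,  0.6]), array([-3. , -0.4])]
S keytop [ 0.4189 -0.2503]
S knob [0.7171 0.0106]
S sl1 [0.6387 0.1406]
S sl0 [0.6558 0.0574]
S c00 [ 0.5367 -0.0773]
S c11 [0.6997 0.2642]
S c10 [ 0.7563 -0.0145]
S c01 [0.4612 0.1992]
D sl1 [0.6273 0.1435]
D sl0 [0.6464 0.0567]
D c00 [ 0.5256 -0.0772]
D c11 [0.6872 0.2562]
D c10 [ 0.7578 -0.0225]
D c01 [0.4599 0.2112]
```

View pics/cs.png

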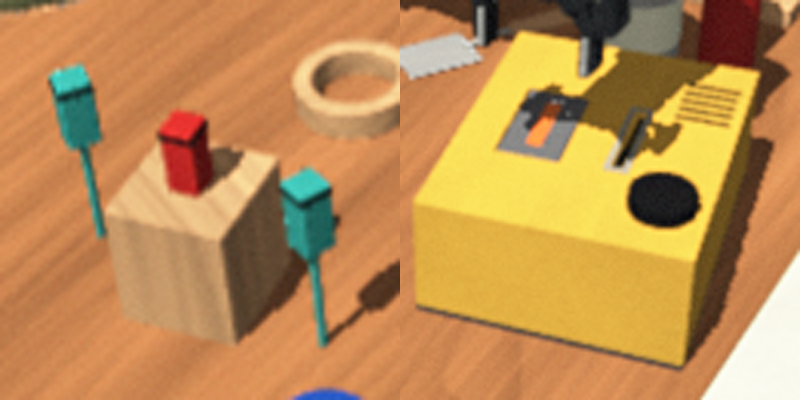

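View pics/cd.png

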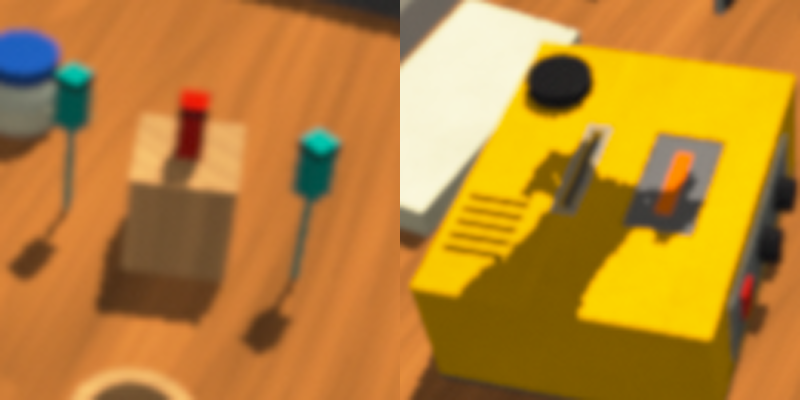

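```bash
python3 -m creep '85 -246 -187 0 0 0 0;85 -246 -187 0 0 0 0;85 -246 -187 0 0 0 0;85 -246 -187 0 0 0 0;85 -246 -187 0 0 0 0'
python3 - <<'E'
from h import *
S=cam('scene');D=cam('side')
print(tri([(S,(138,209.5)),(D,(350,145))]),tri([(S,(196.7,236)),(D,(288.7,128))]))
E
```

```text
time_s: 0.57
position: [0.4724, -0.1669, 0.4044]
tool_rot: [0.707, 0.707, -0.0, -0.0]
force: [1.1, -0.5, 0.5]
width: 0.0852
(array([ 0.31637558, -0.24591305,  0.1330686 ]), [array([-0.5, -0.2]), array([-0.5,  0.2])]) (array([ 0.5059333 , -0.24946241,  0.13270103]), [array([-0.7, -0.1]), array([-0.5,  0.1])])
```

View pics/w.png

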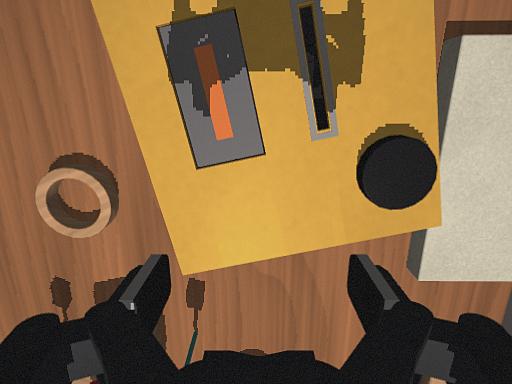

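```bash
python3 -m creep '85 -80 -59 0 0 0 0;85 -80 -59 0 0 0 0;85 -80 -59 0 0 0 0;85 -80 -59 0 0 0 0'
python3 - <<'E'
from h import *
c=cam('wrist');w=capture('wrist');np.save('w1',w);save(cv2.resize(w,(800,600)),'w1')
print(sense()['position'])
import pickle;pickle.dump(c,open('c1.pkl','wb'))
s=dict(position=[.6,0,.4044],tool_rot=[.7071,.7071,-.0,-.0])
c0=cam('wrist',s)
for n,p in dict(sl=(324,138),slin=(322.5,131),a=(158,26),b=(236,9),c=(265,154),d=(197,167),u00=(184,275),u10=(441,225),sltop=(292,0)).items():print(n,atz(c0,p,.12 if n not in 'abcd' else .118)[:2].round(4))
E
```

```text
time_s: 0.9
position: [0.4127, -0.2482, 0.4047]
tool_rot: [0.709, 0.705, -0.001, -0.0]
force: [0.5, 1.1, 0.7]
width: 0.085
[ 0.41384698 -0.24698279  0.40463143]
sl [0.6528 0.049 ]
slin [0.6513 0.0546]
a [0.5248 0.1307]
b [0.5828 0.1418]
c [0.6047 0.0356]
d [0.5471 0.0245]
u00 [ 0.5289 -0.0788]
u10 [ 0.7621 -0.0278]
sltop [0.6234 0.1469]
```

View pics/w1.png

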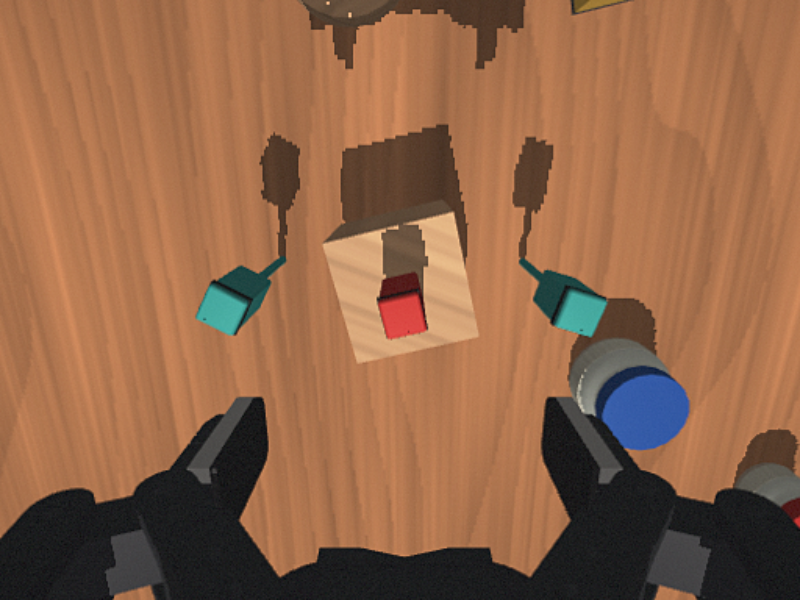

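Run:
```python
from h import *
import pickle
c=pickle.load(open('c1.pkl','rb'));k=512/800;S=cam('scene');D=cam('side')
g=lambda p,z:atz(c,np.array(p)*k,z)
print('top',g((403,315),.14));print('corners',[g(p,.14)[:2].round(4) for p in((378,301),(418,290),(427,330),(388,339))])
print('stand',[g(p,.09)[:2].round(4) for p in((324,243),(452,213),(478,336),(358,362))])
u=np.array((403,315))*k
print(tri([(c,u),(S,(166.2,221.2)),(D,(318.6,135))]),tri([(c,u),(S,(166.2,221.2))]),tri([(c,u),(D,(318.6,135))]))
s=sense();print(R.from_quat(s['tool_rot']).as_matrix().round(4),s['position'])
```

```text
top [ 0.41125979 -0.24765367  0.14      ]
corners [array([ 0.3985, -0.2401]), array([ 0.4189, -0.2343]), array([ 0.4237, -0.2559]), array([ 0.4033, -0.2609])]
stand [array([ 0.3642, -0.2188]), array([ 0.4401, -0.2015]), array([ 0.4585, -0.2785]), array([ 0.3818, -0.2961])]
(array([ 0.41178593, -0.24833433,  0.13692394]), [array([ 0.7, -0.4]), array([-0.7, -0.2]), array([-0.4,  0.2])]) (array([ 0.41216102, -0.24804542,  0.13647602]), [array([ 1.1, -0.9]), array([-0.5, -0. ])]) (array([ 0.41104273, -0.24853769,  0.13756971]), [array([-0.3,  0.1]), array([-0.1,  0. ])])
[[ 3.6e-03  1.0e+00 -1.0e-04]
 [ 1.0e+00 -3.6e-03  3.0e-04]
 [ 3.0e-04 -1.0e-04 -1.0e+00]] [ 0.41384698 -0.24698279  0.40463143]
```

```bash
python3 -m creep '60 -1 -2 40 0 0 -0.227;60 -1 -2 75 0 0 -0.227;60 -1 -2 100 0 0 -0.227;60 -1 -2 100 0 0 -0.227;60 -1 -2 100 0 0 -0.227'
python3 - <<'E'
from h import *
s=sense();print(s['position'],R.from_quat(s['tool_rot']).as_matrix().round(4),s['force'])
w=capture('wrist');save(w,'w2')
E
```

```text
time_s: 1.37
position: [0.413, -0.2457, 0.3039]
tool_rot: [0.622, 0.783, -0.0, -0.002]
force: [0.2, -0.5, 0.5]
width: 0.0604
[ 0.41296472 -0.24568326  0.30390708] [[-0.2261  0.9741 -0.0026]
 [ 0.9741  0.2261  0.002 ]
 [ 0.0025 -0.0021 -1.    ]] [ 0.21424579 -0.5436294   0.47496354]
```

View pics/w2.png

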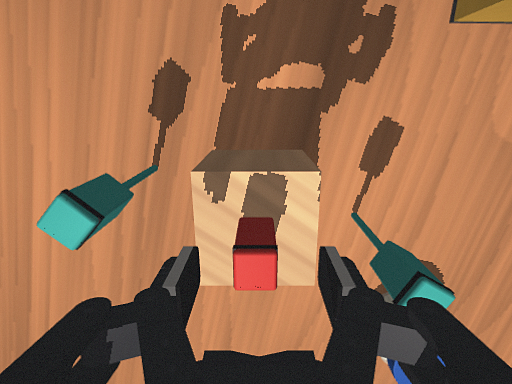

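```bash
python3 -m creep '60 -2 -2 20 0 0 0;60 -2 -2 32 0 0 0;60 -2 -2 32 0 0 0;10 -2 -2 32 0 0 0;10 -2 -2 32 0 0 0';python3 -m creep '10 0 0 0 0 0 0;10 0 0 0 0 0 0;10 0 0 0 0 0 0;10 0 0 0 0 0 0'; python3 -c "
from h import *
for i in range(1):
  s=sense();print(s['position'],s['force'],s['wrist_torque'],s['width'])"
```

```text
time_s: 1.83
position: [0.4125, -0.2496, 0.2746]
tool_rot: [0.622, 0.783, 0.0, 0.001]
force: [1.1, 0.7, 0.5]
width: 0.0369
time_s: 2.17
position: [0.4122, -0.2496, 0.2744]
tool_rot: [0.622, 0.783, 0.0, 0.001]
force: [-1.2, 1.0, 7.1]
width: 0.0209
[ 0.41218323 -0.24963992  0.27439053] [-1.15087192  0.9616503   7.12486579] [0.12609477 0.17632861 0.01622281] 0.020938737131862156
```

```bash
python3 -m creep '10 0 0 -25 0 0 0;10 0 0 -60 0 0 0;10 0 0 -100 0 0 0;10 0 0 -140 0 0 0;10 0 0 -155 0 0 0'; python3 -m creep '10 287 303 0 0 0 0;10 287 303 0 0 0 0;10 287 303 0 0 0 0;10 287 303 0 0 0 0;10 287 303 0 0 0 0'; python3 -c "
from h import *
s=sense();p=np.array(s['position']);M=R.from_quat(s['tool_rot']).as_matrix();print(p,s['force'],s['width'],M.T@(np.array([.6422,.0987,.43])-p)*1000)"
```

```text
time_s: 2.58
position: [0.4122, -0.2497, 0.4338]
tool_rot: [0.623, 0.783, 0.001, 0.004]
force: [1.7, -1.1, -0.7]
width: 0.0216
time_s: 3.0
position: [0.5272, -0.0739, 0.4284]
tool_rot: [0.623, 0.782, 0.0, 0.0]
force: [0.7, -1.2, -0.3]
width: 0.021
[ 0.52719291 -0.07391629  0.42844235] [ 0.69838272 -1.20358409 -0.33110674] 0.020963893714130804 [142.38408692 150.83123189  -1.46701681]
```

```bash
python3 -m creep '10 142 151 0 0 0 0.02;10 142 151 0 0 0 0.02;10 142 151 0 0 0 0.02;10 142 151 0 0 0 0.02;10 142 151 0 0 0 0.02'; python3 -m creep '10 0 0 10 0 0 0;10 0 0 15 0 0 0;10 0 0 15 0 0 0';python3 - <<'E'
from h import *
s=sense();p=np.array(s['position']);M=R.from_quat(s['tool_rot']).as_matrix();print(p,s['force'],s['width'],M.round(4).tolist())
c=cam('wrist');w=capture('wrist');np.save('w3',w)
import pickle;pickle.dump(c,open('c3.pkl','wb'))
print(sense()['position'],proj(c,p+M@np.array([0,0,.2694])))
save(cv2.resize(w[60:330,140:380],(712,800))[:600] if 0 else cv2.resize(w[80:300,140:400],(780,600)*1 if 0 else (709,600)),'w3')
E
```

```text
time_s: 3.42
position: [0.6425, 0.0989, 0.4281]
tool_rot: [0.63, 0.776, 0.0, 0.0]
force: [0.5, -0.7, 0.0]
width: 0.0214
time_s: 3.67
position: [0.641, 0.0967, 0.4109]
tool_rot: [0.63, 0.777, -0.001, -0.001]
force: [-0.1, -0.4, -0.8]
width: 0.0213
[0.64103422 0.09666515 0.41092087] [-0.06906037 -0.37822617 -0.78149296] 0.021274775297832234 [[-0.206, 0.9785, -0.0033], [0.9785, 0.206, -0.0009], [-0.0002, -0.0034, -1.0]]
[0.64092099 0.09599002 0.41193589] [259.28195331 200.79347676]
```

View pics/w3.png

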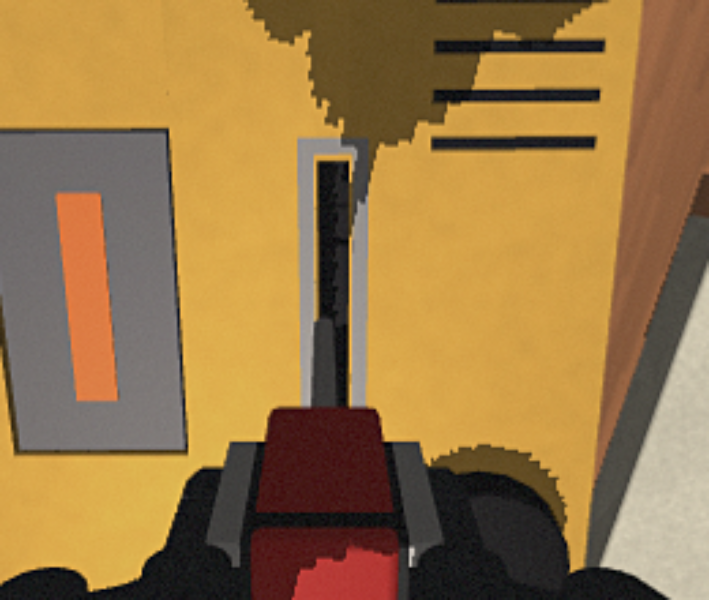

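Run:
```python
from h import *
import pickle
c=pickle.load(open('c3.pkl','rb'));f=lambda p:np.array(p)/2.727+np.array([140,80])
s=sense();p=np.array(s['position']);M=R.from_quat(s['tool_rot']).as_matrix()
for n,q,z in(('tip',(323,320),.142),('end',(335,158),.12),('outer',(333,140),.12),('mid',(334,320),.12)):
  X=atz(c,f(q),z);print(n,X.round(4),(M.T@(X-p)*1000).round(1))
```

```text
tip [0.6388 0.0993 0.142 ] [  3.8  -0.7 269.9]
end [0.633  0.1444 0.12  ] [ 49.1   2.9 291.9]
outer [0.6313 0.1496 0.12  ] [ 54.5   2.3 291.9]
mid [0.6437 0.0933 0.12  ] [ -3.2   2.9 291.9]
```

```bash
python3 -m creep '10 -2 3.5 0 0 0 0;10 -2 3.5 8 0 0 0;10 -2 3.5 16 0 0 0;10 -2 3.5 20 0 0 0;10 -2 3.5 22 0 0 0'; python3 -m creep '10 0 0 2 0 0 0;10 0 0 4 0 0 0;10 0 0 6 0 0 0;10 0 0 8 0 0 0';  python3 - <<'E'
from h import *
w=capture('wrist');save(cv2.resize(w[80:300,140:400],(709,600)),'w4')
s=sense();print(s['position'],s['force'],s['wrist_torque'])
E
```

```text
time_s: 4.13
position: [0.645, 0.0949, 0.3895]
tool_rot: [0.631, 0.776, -0.001, -0.001]
force: [0.0, -0.1, -0.7]
width: 0.0214
time_s: 4.47
position: [0.6455, 0.0955, 0.3827]
tool_rot: [0.63, 0.776, 0.0, 0.0]
force: [-0.6, -0.3, -0.2]
width: 0.0212
[0.64546975 0.09551258 0.38221202] [-0.34389889  1.0544138  -1.63470343] [-0.03216872 -0.0156637  -0.02816009]
```

View pics/w4.png

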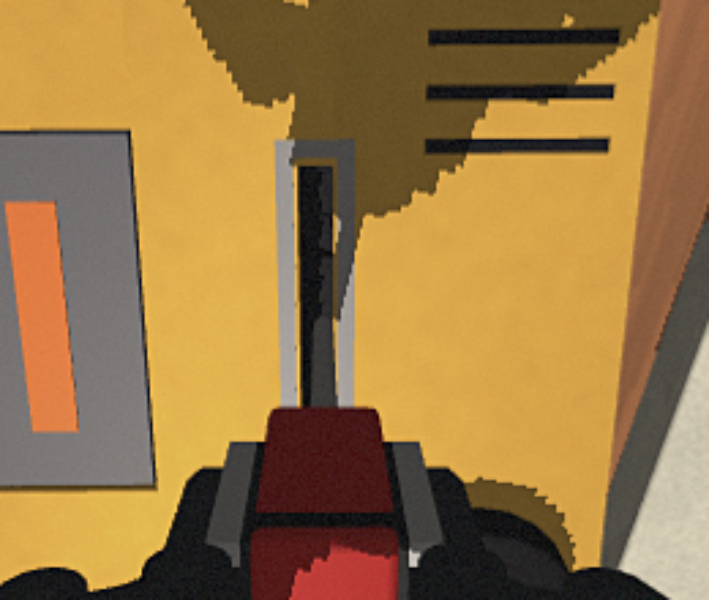

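```bash
python3 -m creep '10 0 -2 0 0 0 0;10 0 -2 4 0 0 0;10 0 -2 8 0 0 0;10 0 -2 12 0 0 0;10 0 -2 12 0 0 0';  python3 -m creep '10 0 0 4 0 0 0;10 0 0 8 0 0 0;10 0 0 11 0 0 0;10 0 0 13 0 0 0;10 0 0 13 0 0 0';python3 - <<'E'
from h import *
w=capture('wrist');q=w[80:300,140:400].astype(float);q=np.clip(255*(q/255)**.5,0,255).astype(np.uint8);save(cv2.resize(q,(709,600)),'w5')
s=sense();print(s['position'],s['force'],s['wrist_torque'])
E
```

```text
time_s: 4.93
position: [0.6433, 0.0951, 0.3694]
tool_rot: [0.63, 0.776, -0.001, -0.001]
force: [-0.5, -0.7, -1.5]
width: 0.0212
time_s: 5.35
position: [0.6434, 0.095, 0.357]
tool_rot: [0.63, 0.776, -0.0, -0.0]
force: [0.4, -0.1, -1.3]
width: 0.0214
[0.64347344 0.09505111 0.35732516] [ 0.47941189 -0.70383708 -0.31938777] [-0.03725039 -0.03245143  0.03995856]
```

View pics/w5.png

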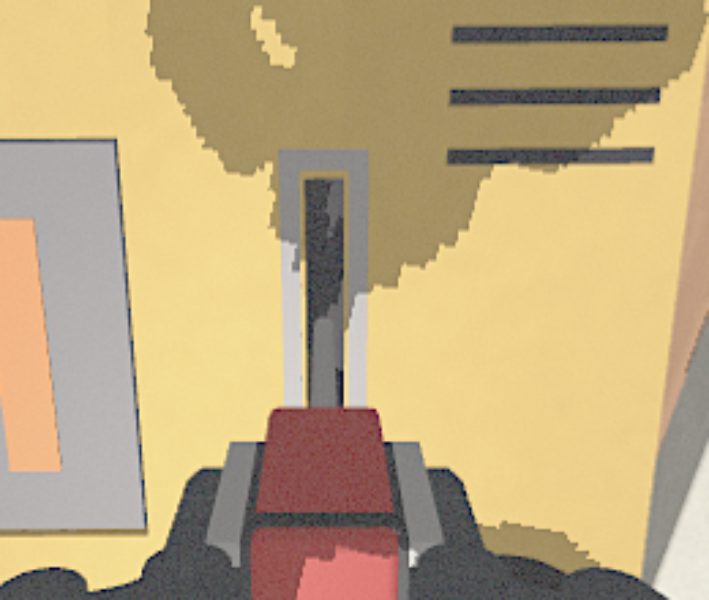

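```bash
python3 -m creep '10 0 0 3 0 0 0;10 0 0 5 0 0 0;10 0 0 6 0 0 0'|egrep 'pos|for';  for i in 1; do python3 -m creep '10 0 0 1 0 0 0;10 0 0 1 0 0 0'|egrep 'pos|for'; python3 -m creep '10 0 0 1 0 0 0;10 0 0 1 0 0 0'|egrep 'pos|for'; python3 -m creep '10 0 0 1 0 0 0;10 0 0 1 0 0 0'|egrep 'pos|for';  done
```

```text
position: [0.6435, 0.0951, 0.3514]
force: [0.1, 0.5, -0.2]
position: [0.6435, 0.0951, 0.3505]
force: [-1.1, -0.4, -1.5]
position: [0.6436, 0.0951, 0.3496]
force: [-0.4, 0.4, -1.1]
position: [0.6436, 0.0951, 0.3485]
force: [-0.7, 0.4, -0.7]
```

```bash
python3 -m creep '10 0 0 1 0 0 0;10 0 0 1 0 0 0'|egrep 'pos|for'; python3 -m creep '10 0 0 1 0 0 0;10 0 0 1 0 0 0'|egrep 'pos|for'
```

```text
position: [0.6436, 0.0951, 0.3483]
force: [-1.0, 0.0, 3.8]
position: [0.6436, 0.095, 0.3482]
force: [-2.9, -0.9, 8.5]
```

```bash
for i in 1; do python3 -m creep '10 0 0 -3 0 0 0;10 8 0 -3 0 0 0;10 8 0 -1 0 0 0;10 8 0 0 0 0 0;10 8 0 0 0 0 0'|egrep 'pos|for'; python3 -m creep '10 0 0 -3 0 0 0;10 8 0 -3 0 0 0;10 8 0 -1 0 0 0;10 8 0 0 0 0 0;10 8 0 0 0 0 0'|egrep 'pos|for';python3 -m creep '10 0 0 -3 0 0 0;10 8 0 -3 0 0 0;10 8 0 -1 0 0 0;10 8 0 0 0 0 0;10 8 0 0 0 0 0'|egrep 'pos|for'; done
```

```text
position: [0.642, 0.1038, 0.3481]
force: [-2.6, 0.4, 9.6]
position: [0.64, 0.111, 0.3457]
force: [0.5, -0.6, -1.1]
position: [0.6385, 0.1187, 0.3463]
force: [0.3, -0.2, -0.2]
```

```bash
for i in 1; do python3 -m creep '10 -2 0 -1 0 0 0;10 -4 0 -1 0 0 0;10 -4 0 1 0 0 0;10 -4 0 2 0 0 0;10 -4 0 2 0 0 0'|egrep 'pos|for'; python3 -m creep '10 0 0 1 0 0 0;10 0 0 2 0 0 0;10 0 0 2 0 0 0'|egrep 'pos|for';python3 -m creep '10 0 0 1 0 0 0;10 0 0 1 0 0 0'|egrep 'pos|for';python3 -m creep '10 0 0 1 0 0 0;10 0 0 1 0 0 0'|egrep 'pos|for'; done
```

```text
position: [0.6397, 0.1144, 0.3449]
force: [-0.3, -0.9, 1.5]
position: [0.6396, 0.1145, 0.3434]
force: [-1.2, -0.7, 5.0]
position: [0.6396, 0.1145, 0.3425]
force: [-0.9, -1.3, 4.5]
position: [0.6396, 0.1145, 0.3416]
force: [-1.6, -2.3, 5.3]
```

Springy – this is the tab. Press on gradually.

```bash
for i in 1; do python3 -m creep '10 0 0 1 0 0 0;10 0 0 2 0 0 0;10 0 0 2 0 0 0'|egrep 'pos|for';python3 -m creep '10 0 0 1 0 0 0;10 0 0 1 0 0 0'|egrep 'pos|for';python3 -m creep '10 0 0 1 0 0 0;10 0 0 1 0 0 0'|egrep 'pos|for';python3 -m creep '10 0 0 1 0 0 0;10 0 0 1 0 0 0'|egrep 'pos|for'; done
python3 - <<'E'
from h import *
w=capture('wrist');d=capture('side')
save(np.hstack([w[:,:400],cv2.resize(d[130:270,130:270],(384,384))]),'w6')
s=sense();print(s['position'],s['force'])
E
```

```text
position: [0.6396, 0.1145, 0.3396]
force: [-1.3, -0.6, 6.6]
position: [0.6396, 0.1145, 0.3384]
force: [-0.1, -1.2, 3.8]
position: [0.6396, 0.1145, 0.3369]
force: [0.2, -1.5, 3.9]
position: [0.6397, 0.1146, 0.3358]
force: [-0.1, -2.2, 5.8]
[0.63967193 0.11458164 0.33581497] [-0.85787645 -1.78539082  4.71129417]
```

View pics/w6.png

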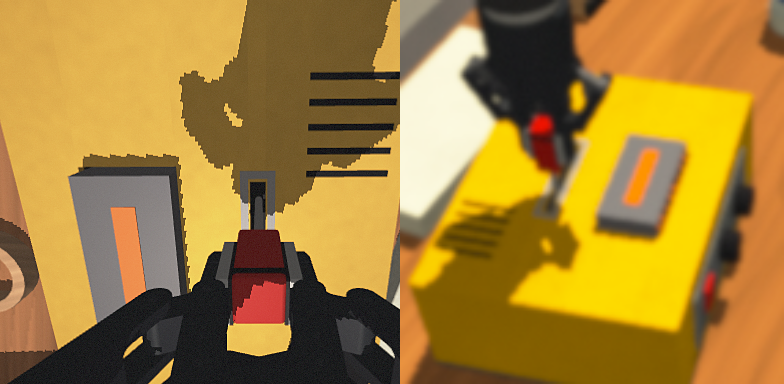

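```bash
for i in 1; do python3 -m creep '10 0 0 -10 0 0 0;10 0 0 -25 0 0 0;10 0 0 -45 0 0 0;10 0 0 -70 0 0 0;10 0 0 -100 0 0 0'|egrep 'pos|for'; done
python3 - <<'E'
from h import *
s=sense();p=np.array(s['position']);M=R.from_quat(s['tool_rot']).as_matrix();print(s['width'],M.T@(np.array([.4118,-.2490,.43])-p)*1000)
E
```

```text
position: [0.6386, 0.1149, 0.4349]
force: [-0.1, 0.3, -0.6]
0.021427263952551696 [-309.41861613 -296.84178653    5.82851541]
```

```bash
for i in 1; do python3 -m creep '10 -309 -297 0 0 0 0;10 -309 -297 0 0 0 0;10 -309 -297 0 0 0 0;10 -309 -297 0 0 0 0;10 -309 -297 0 0 0 0'|egrep 'pos|for'; done
python3 - <<'E'
from h import *
s=sense();p=np.array(s['position']);M=R.from_quat(s['tool_rot']).as_matrix();print(s['width'],M.T@(np.array([.4118,-.2490,.41])-p)*1000)
E
```

```text
position: [0.5275, -0.0628, 0.4355]
force: [1.1, -0.5, -0.7]
0.02148981799471903 [-158.29776838 -151.64644795   25.43152962]
```

```bash
for i in 1; do python3 -m creep '10 -158 -152 0 0 0 -0.02;10 -158 -152 0 0 0 -0.02;10 -158 -152 0 0 0 -0.02;10 -158 -152 0 0 0 -0.02;10 -158 -152 0 0 0 -0.02'|egrep 'pos|for'; python3 -m creep '10 -8 0 20 0 0 0;10 -8 0 50 0 0 0;10 -8 0 50 0 0 0'|egrep 'pos|for';done
python3 - <<'E'
from h import *
s=sense();p=np.array(s['position']);M=R.from_quat(s['tool_rot']).as_matrix();print(s['width'],M.T@(np.array([.4118,-.2490,.41])-p)*1000,M.round(4).tolist())
c=cam('wrist');w=capture('wrist');np.save('w7',w);import pickle;pickle.dump(c,open('c7.pkl','wb'))
print(proj(c,p+M@np.array([0,0,.2694])),proj(c,[.4112,-.2487,.09]))
save(cv2.resize(w[100:300,150:370],(660,600),interpolation=cv2.INTER_CUBIC),'w7')
E
```

```text
position: [0.417, -0.2395, 0.4358]
force: [0.6, -0.4, 0.1]
position: [0.4181, -0.2462, 0.3812]
force: [-1.4, 0.9, -2.6]
0.021279698806758108 [ -1.17589859  -6.92489532 -28.76142663] [[-0.2228, 0.9748, -0.0064], [0.9748, 0.2228, 0.005], [0.0063, -0.0051, -1.0]]
[259.26970741 200.80724797] [252.70511136 196.12980495]
```

View pics/w7.png

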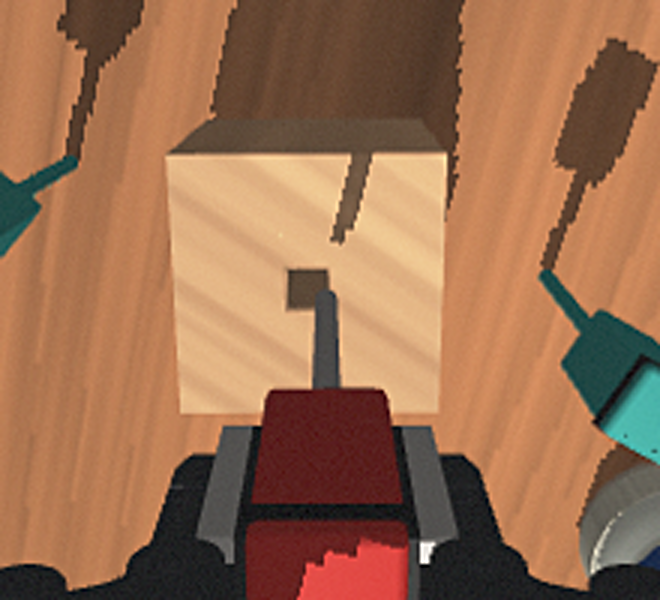

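Run:
```python
from h import *
import pickle
c=pickle.load(open('c7.pkl','rb'));s=sense();p=np.array(s['position']);M=R.from_quat(s['tool_rot']).as_matrix()
t=atz(c,(258.3,199.2),.112);h=atz(c,(252.7,196.3),.09);print(p,t,h,M.T@(h-t)*1000,M.T@(h-p)*1000)
```

```text
[ 0.41877235 -0.24581731  0.3833919 ] [ 0.415278   -0.24359231  0.112     ] [ 0.41123001 -0.24885583  0.09      ] [-4.33853824 -5.03086211 21.99905634] [ -2.82073216  -6.77940586 293.41269324]
```

```bash
python3 -m creep '10 -3 -5.5 0 0 0 0;10 -3 -5.5 8 0 0 0;10 -3 -5.5 14 0 0 0;10 -3 -5.5 14 0 0 0;10 -3 -5.5 14 0 0 0'
python3 - <<'E'
from h import *
s=sense();p=np.array(s['position']);M=R.from_quat(s['tool_rot']).as_matrix();print(p,M.round(4).tolist())
c=cam('wrist');w=capture('wrist')
print('tip',proj(c,p+M@np.array([0,0,.2694])),'hole',proj(c,[.4112,-.2488,.09]))
g=cv2.cvtColor(w,cv2.COLOR_RGB2GRAY)
print('cols',list(range(240,276)))
for r in range(184,226,2):print(r,' '.join('%3d'%v for v in g[r,240:276]))
E
```

```text
time_s: 11.55
position: [0.4159, -0.2502, 0.3718]
tool_rot: [0.622, 0.783, 0.0, -0.0]
force: [0.7, -0.3, -0.6]
width: 0.0212
[ 0.41585468 -0.25024663  0.37180446] [[-0.2257, 0.9742, -0.0], [0.9742, 0.2257, 0.0001], [0.0001, -0.0, -1.0]]
tip [259.26729657 200.80587261] hole [254.32543972 193.61352699]
cols [240, 241, 242, 243, 244, 245, 246, 247, 248, 249, 250, 251, 252, 253, 254, 255, 256, 257, 258, 259, 260, 261, 262, 263, 264, 265, 266, 267, 268, 269, 270, 271, 272, 273, 274, 275]
184 177 174 172 171 175 173 176 179 186 189 189 191 191 190 193 193 199 215  99  90  96  96  93  90  72 204 194 192 193 189 192 193 192 190 188 184
186 185 182 178 176 176 175 153 141 140 155 160 166 171 177 174 180 182  80  74  81  77  85  81  78 211 201 194 191 195 195 191 191 192 192 191 191
188 188 186 185 186 184 190 142  95  69  76  72  74  75  74  76  74  75  77  79  72  66  95 213 129 199 198 196 195 194 192 192 192 194 191 194 193
190 186 190 186 188 189 197 146  92  69  72  74  76  76  75  77  76  78  78  74  72  65 138 194 195 193 195 197 195 195 197 195 194 191 192 192 192
192 186 184 187 190 
[... 1795 characters left out ...]
 176 182 188 195 202 148  69  72  76  76  76  72  73  55 204 199 193 190 189 190 186 188 186 184 184 184 184
218 191 186 185 182 176 179 176 174 172 173 172 172 178 194 106  66  75  74  76  74  73  69  53 199 198 194 191 191 189 192 191 190 188 187 186 185
220 188 190 191 190 188 186 181 179 178 177 175 175 177 187 101  70  74  76  73  77  73  71  57 171 199 193 195 191 192 193 190 192 189 190 187 190
222 184 182 184 186 192 190 188 187 187 180 179 176 180 184 101  68  72  75  73  78  73  71  54 168 198 193 190 193 194 190 193 194 194 192 192 190
224 183 181 182 183 183 185 188 190 189 192 187 185 184 189 102  68  74  76  74  75  75  73  58 153 195 192 191 191 191 191 194 191 192 193 190 192
```

```bash
python3 -m creep '10 2.4 -3.6 0 0 0 0;10 2.4 -3.6 0 0 0 0;10 2.4 -3.6 5 0 0 0;10 2.4 -3.6 10 0 0 0;10 2.4 -3.6 14 0 0 0'; python3 -m creep '10 0 0 2 0 0 0;10 0 0 4 0 0 0;10 0 0 4 0 0 0'
python3 - <<'E'
from h import *
s=sense();p=np.array(s['position']);M=R.from_quat(s['tool_rot']).as_matrix();print(p,s['force'])
c=cam('wrist');w=capture('wrist')
print('hole',proj(c,[.4112,-.2488,.09]))
g=cv2.cvtColor(w,cv2.COLOR_RGB2GRAY)
for r in range(178,216,2):print(r,' '.join('%3d'%v for v in g[r,244:274]))
E
```

```text
time_s: 12.02
position: [0.4115, -0.249, 0.3571]
tool_rot: [0.622, 0.783, -0.0, -0.0]
force: [0.7, 0.2, -0.4]
width: 0.0214
time_s: 12.27
position: [0.4115, -0.249, 0.3531]
tool_rot: [0.622, 0.783, -0.0, -0.0]
force: [0.2, 0.0, -0.9]
width: 0.0214
[ 0.4115138  -0.24898817  0.35311446] [ 0.17359885  0.00106377 -0.94801456]
hole [259.16416202 203.14553853]
178 197 195 197 195 195 193 193 193 194 195 195 194 191 191 189 187 196 182  90  85  91  89  88  87  80 208 202 200 201 205
180 199 199 196 197 197 196 194 196 193 193 194 193 194 195 195 196 209  91  83  92  92  91  89  86  71 198 193 190 191 195
182 193 196 198 197 196 198 196 195 195 196 195 196 193 193 194 202 192  94  89  94  90  92  86  76 203 194 189 186 190 188
184 192 193 195 195 196 197 198 199 199 196 194 195 196 194 196 209  95  85  94  96  93  92  88  70 195 191 186 188 188 188
186 191 192 191 192 193 196 195 197 200 200 199 195 197 197 205 192  92  90  94  93  97  90  81 211 199 193 190 190 188 185
188 180 184 189 191 189 191 191 192 192 195 198 198 199 202 215  96  88  95  95  93  90  89  76 204 199 194 196 190 191 190
[... 912 characters left out ...]
  85  72  74  77  75  74  76  72  69  82  79  69  91 165 186 183 187 190 189 192
206 188 189 186 187 188 191 164 126  73  75  84  72  76  73  77  74  73  73  69  78  76  75  88 161 177 175 176 178 182 187
208 196 189 189 190 188 195 161 125  71  69  77  73  71  74  77  75  73  72  72  76  66  70  87 159 181 179 174 174 176 179
210 195 193 192 191 191 194 158 135 123 124 118  70  75  79  75  77  72  72  77 128 127 127 130 158 186 183 176 176 172 174
212 193 193 197 194 192 195 196 198 198 207 150  66  73  74  73  74  72  68  83 208 199 194 194 193 187 189 186 185 181 180
214 194 195 196 195 195 195 194 194 195 202 147  68  74  74  79  75  76  73  56 201 191 190 190 192 189 189 187 187 185 184
```

```bash
python3 -m creep '10 0 0 10 0 0 0;10 0 0 25 0 0 0;10 0 0 40 0 0 0;10 0 0 50 0 0 0;10 0 0 55 0 0 0'; python3 -m creep '10 0 0 8 0 0 0;10 0 0 14 0 0 0;10 0 0 18 0 0 0;10 0 0 20 0 0 0;10 0 0 20 0 0 0'
```

```text
time_s: 12.73
position: [0.411, -0.2487, 0.2969]
tool_rot: [0.622, 0.783, -0.0, -0.001]
force: [0.4, -0.1, -1.0]
width: 0.0213
time_s: 13.15
position: [0.4116, -0.2491, 0.2784]
tool_rot: [0.622, 0.783, -0.0, -0.0]
force: [-0.5, 0.1, -0.7]
width: 0.0213
```

```bash
python3 -m creep '10 0 0 1 0 0 0;10 0 0 1 0 0 0'|egrep 'pos|for'; python3 -m creep '10 0 0 1 0 0 0;10 0 0 1 0 0 0'|egrep 'pos|for';python3 -m creep '10 0 0 1 0 0 0;10 0 0 1 0 0 0'|egrep 'pos|for'
```

```text
position: [0.4118, -0.2492, 0.278]
force: [0.2, 0.1, -1.3]
position: [0.4117, -0.2491, 0.2768]
force: [0.3, -0.6, -0.9]
position: [0.4116, -0.2491, 0.2757]
force: [0.0, 0.1, -1.3]
```

```bash
python3 -m creep '10 0 0 1 0 0 0;10 0 0 1 0 0 0'|egrep 'pos|for'; python3 -m creep '10 0 0 0.5 0 0 0;10 0 0 0.5 0 0 0'|egrep 'pos|for'
```

```text
position: [0.4116, -0.249, 0.2746]
force: [-0.4, -0.6, -0.5]
position: [0.4116, -0.2491, 0.2744]
force: [-1.3, 0.4, 2.0]
```

```bash
python3 -m creep '60 0 0 0 0 0 0;60 0 0 0 0 0 0;60 0 0 0 0 0 0;60 0 0 0 0 0 0;60 0 0 0 0 0 0'; python3 -m creep '60 0 0 -15 0 0 0;60 0 0 -45 0 0 0;60 0 0 -85 0 0 0;60 0 0 -125 0 0 0;60 0 0 -130 0 0 0'; python3 -m creep '60 0 0 0 0 0 0;60 0 0 0 0 0 0'
python3 - <<'E'
from h import *
c=cam('wrist');w=capture('wrist');S=cam('scene');D=cam('side');a=capture('scene');b=capture('side')
def red(im,x0,x1,y0,y1):
    q=im[y0:y1,x0:x1].astype(int);m=(q[...,0]>90)&(q[...,1]<70)&(q[...,2]<70);ys,xs=np.nonzero(m);return (xs.mean()+x0,ys.mean()+y0,len(xs),xs.min()+x0,xs.max()+x0,ys.min()+y0,ys.max()+y0)
a0=np.load('scene0.npy');b0=np.load('side0.npy')
print(red(a0,145,190,205,250),red(a,145,190,205,250));print(red(b0,300,340,120,160),red(b,300,340,120,160))
print('wrist',red(w,200,320,120,300),'want top',proj(c,[.4112,-.2488,.14]))
# change outside arm: difference of key/bystander regions
for n,x,y in(('scene',a0,a),('side',b0,b)):
    d=(np.abs(x.astype(int)-y).sum(2)>90).astype(np.uint8);d=cv2.morphologyEx(d,cv2.MORPH_OPEN,np.ones((3,3)))
    _,_,st,_=cv2.connectedComponentsWithStats(d);print(n,[tuple(map(int,r)) for r in st[1:] if r[4]>25])
E
```

```text
time_s: 14.4
position: [0.4117, -0.2491, 0.2742]
tool_rot: [0.622, 0.783, -0.0, -0.0]
force: [0.2, -0.9, 0.1]
width: 0.0598
time_s: 14.82
position: [0.4132, -0.25, 0.4109]
tool_rot: [0.622, 0.783, 0.001, 0.005]
force: [0.0, -0.7, 0.3]
width: 0.06
time_s: 14.98
position: [0.4117, -0.2491, 0.404]
tool_rot: [0.622, 0.783, 0.0, 0.0]
force: [-0.2, -0.3, -0.8]
width: 0.0603
(np.float64(167.27567567567567), np.float64(229.0054054054054), 185, np.int64(160), np.int64(187), np.int64(218), np.int64(249)) (np.float64(168.42391304347825), np.float64(229.8423913043478), 184, np.int64(160), np.int64(189), np.int64(218), np.int64(249))
(np.float64(317.37373737373736), np.float64(141.010101010101), 99, np.int64(314), np.int64(321), np.int64(133), np.int64(150)) (np.float64(317.2448979591837), np.float64(141.16326530612244), 98, np.int64(314), np.int64(321), np.int64(133), np.int64(150))
wrist (np.float64(254.8643852978454), np.float64(153.47908745247148), 789, np.int64(200), np.int64(302), np.int64(120), np.int64(275)) want top [258.61819824 202.31976231]
scene [(117, 0, 8, 14, 94), (261, 0, 56, 86,
[... 219 characters left out ...]
, 63, 62, 1532), (163, 95, 188, 142, 8250), (69, 97, 8, 17, 65), (103, 110, 9, 13, 84), (236, 111, 9, 4, 28), (83, 120, 9, 5, 38), (99, 131, 13, 8, 73), (148, 152, 6, 12, 47), (355, 159, 11, 18, 118), (141, 173, 10, 11, 77), (271, 182, 22, 10, 111)]
side [(176, 0, 71, 144, 5533), (316, 0, 42, 21, 652), (420, 0, 24, 68, 909), (316, 34, 28, 17, 354), (299, 53, 43, 53, 1096), (394, 101, 37, 145, 3042), (494, 176, 14, 10, 77), (213, 179, 22, 16, 156), (150, 186, 77, 57, 1845), (502, 192, 10, 4, 33), (130, 197, 262, 187, 15632), (477, 211, 35, 76, 1505), (238, 214, 5, 11, 41), (239, 230, 5, 6, 26), (450, 316, 18, 28, 274), (104, 329, 13, 19, 149), (136, 341, 16, 21, 154), (416, 366, 30, 18, 298)]
```

Run:
```python
from h import *
def o(im):
    q=im[130:220,180:310].astype(int);m=(q[...,0]>200)&(abs(q[...,1]-115)<35)&(q[...,2]<90);y,x=np.nonzero(m);return x.mean()+180,y.mean()+130,len(x)
def proj_(n):return [proj(cam(n),[.565,.083,z]).round(1) for z in(.118,.136)]
print('scene',o(np.load('scene0.npy')),o(capture('scene')),proj_('scene'));print('side',o(np.load('side0.npy')),o(capture('side')),proj_('side'))
print(job_done())
```

```text
scene (np.float64(218.6369168356998), np.float64(177.08189655172413), 3944) (np.float64(219.0331602077507), np.float64(172.66200559328806), 2503) [array([286.5, 180.1]), array([286.7, 174.8])]
side (np.float64(255.90439672801637), np.float64(163.79856850715746), 3912) (np.float64(253.16979425729141), np.float64(160.51413068053358), 4423) [array([218.5, 199.2]), array([218. , 194.3])]
the job is handed in; nothing more can be done
None
```

The filter cassette popped up, the red key is back upright in its stand with the gripper clear of it, and I handed the job in at about 15 s.

- **Finding the latch:** I lowered the rod through the slot and felt the rigid rib at about 9 N. The rod then dropped into the gap at about +12 and +20 mm from the slot's centre. I pressed the tab midway, at about +16 mm.
- **Pressing it:** The force rose to about 7 N over roughly 6–7 mm, then fell when the latch let go. The highest downward force I read was about 10 N, well under the 35 N limit. The wrist and side pictures showed the cassette standing up at that moment.
- **Returning the key:** I centred the rod over the hole from the wrist camera. The handle met the stand's top with about 2 N, at the same height where I had picked it up. After I let go and rose clear, the key's red patch sat within about 1 px of its starting place in both fixed cameras.

**What the last checks did not confirm:**
- My final colour check on the cassette's orange stripe mixed in other orange or wood pixels, so it proves nothing. That the cassette is up rests on the picture taken just after the release.
- The before-and-after comparison of the bystanders was swamped by the arm and its shadow. No unexpected contact forces showed up, but I have no clean picture proving they did not move.

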